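Fold out the crank, close the bench clamp and wedge the stack tight

ROBOT

A 7-joint arm with a two-finger parallel gripper is mounted at the origin on the work surface. World frame = base frame: x ahead of the robot, y to its left, z up, the work surface at z = 0. Lengths are in mm, angles in rad, forces in N, time in s.
With the tool pointing down it reaches from about 425 to 875 mm from the base axis. Payload 9.9 kg.
Tool frame: the origin (TCP) lies at the very end of the fingers, on their centre line; the grasp point (between the pads) lies env.hold_point_z behind it (env.hold_point_z is the distance from the TCP to the grasp point, in mm); z points along the fingers, y is the line along which they close (so a half turn about z gives the same grasp; the last joint's range is limited). The gripper opens to 85 mm and grips with 20 to 120 N. Pads are 22 mm wide; open, the fingers measure 114 mm over their backs; the gripper's body (76 mm by 85 mm) begins 54 mm behind the grasp point. The pads swing forward as they close: fully open they stand 13 mm farther back than shut.
Start: joints at [-1.264, 0.576, 0.025, 1.437, -0.015, 1.129, -0.057], TCP at [257.12, 624.114, 231.289] pointing down, gripper open.
Joint ranges: [-2.76, 2.76], [-0.34, 2.15], [-1.52, 1.57], [0.19, 2.46], [-1.09, 4.23], [0.17, 1.99], [-2.82, 2.82]. Speed limits (rad/s): [2.22, 2.22, 3.01, 3.01, 3.14, 3.14, 3.14].

INTERFACE

Orientations are given as a unit quaternion [x, y, z, w].
In Python, from workcell import env gives the robot as it stands.
- The arm moves only by the shell command python3 -m crank 'ROWS'. ROWS is JSON, a list of rows, each a list of 3 entries, a list of its own where there are three numbers: the shift along the tool's x, y, z in cm, then the turn about the tool's z in units of 5 degrees (1.0 is 5 degrees), then the opening, from 0 (shut) to 1 (fully open). A call has 1 to 8 rows; each row is the pose to reach, as a shift and turn from the pose commanded when the call began, along the tool's axes at that moment; what a row does not reach only later rows make up. A row lasts 1/12 s, in which the tool goes at most 41.7 mm and 7.16 degrees, less where a joint would pass 70% of its speed; a pose out of reach is approached as far as the arm can. A call with a gripper value outside its range is refused whole. The fingers move at their own pace and stop on an object; the grip force is fixed at half the most. Time passes only in rows, so rows that repeat a pose let the fingers close. It gives the time, the measured TCP pose, the force, the opening and the grip force at its end, in the units of the state.
- env.get_state(): the state, without advancing time (a new reading comes with each control period).
- env.snapshot(name): name is "scene" or "top" or "wrist"; returns the picture (384x512x3 uint8, red, green, blue); there is no depth.
- env.get_calibration(name): a dict with "fovy" (degrees; the focal length in pixels is half the picture's height over the tangent of half this angle, whatever the lens; pixels are square), "cx", "cy" (the principal point, pixels), "extrinsics" (4x4, takes a point from world to camera coordinates); the wrist camera has in their place "tool_from_camera" (4x4, takes a point from camera to tool coordinates, whose origin is the TCP and whose axes are the flange's). Camera axes: x right, y up, looking along -z (the intrinsics and any distortion apply to the point x, -y, -z); pixel columns grow to the right and rows downward; lengths in mm; the calibration is good to about 2 mm. The wrist camera is an equidistant fisheye: a pixel r from the principal point sees the ray r / f radians off the axis. A picture is of the moment at which its call begins: read the wrist's pose just before it. get_calibration takes no time and is no camera call.
- env.close_job(): hands the job in; it is judged then, once.
The state is a dict: "time_s": time; "joint_positions": joint angles; "joint_velocities": joint speeds; "joint_torque": joint torques, N m; "tcp_pos": TCP position; "tool_rot": TCP orientation; "wrist_force": force on the tool from outside, world axes, zero at the start; "ft_torque": the same for the moment, N m; "width": finger opening in mm; "gripper_force": force on a finger pad.
Only numpy, scipy, OpenCV 4.12 (cv2) and the standard library are available. Lean on these libraries where they do the work, as an engineer would, in place of code of your own. Each camera call takes 0.05 s, during which the arm holds its last target. There are 200 camera calls.

TASK

Close the bench clamp on the stack of boards: first swing the folded crank arm right out to its straight working position, then wind it clockwise (seen from above) by its grip until it reaches its stop and the jaw is fully closed. Then push the wooden wedge, thin end first, into the gap that is left between the stack and the sloping cheek until it is tight, and leave the crank as it is, out straight and fully wound. The wedge stays flat on the bed, and the hammer, jar, cup, spool, awl and wax puck around the clamp are left where they are.

Things in the scene. Friction and masses are not known exactly. Their poses are not given: they have to be found in the camera images.
- clamp: Fixed grey bench clamp. Origin on the table top; x is the direction in which the wedge is driven (away from the robot at yaw 0), y points from crank to cheek, z up. Bed: a 12 mm thick plate, x -140 to 85, y -165 to 95 mm. Gearbox under the crank: 80 x 80 mm, top 72 mm above the table, centre x 0, y -115 mm. Steel end stop for the stack at x 53 mm, 57 mm high.
- cheek (a point): Middle of the inner face of the fixed steel cheek on the +y edge of the bed: 135 mm long (clamp x -75 to 60 mm), top 57 mm above the table. The face slopes 8 degrees so that the gap between it and the stack narrows towards clamp +x.
- crank_axis (a point): Point on the vertical axis of the crank, 90 mm above the table, at clamp x 0, y -115 mm. The inner link runs from here 45 mm to the fold hinge; at crank 0 it points to clamp -x, and it turns clockwise from above (over +y towards +x) as the crank is wound.
- crank (a joint): Crank angle in rad, 0 at the start (jaw open), 2.4 at its stop (jaw fully closed), growing clockwise seen from above. It is stiff (about 0.7 N m, some 7 N at the grip of the unfolded arm) and stays where it is left; it moves the jaw 12.5 mm per rad.
- fold_hinge (a point): Vertical hinge pin at the end of the crank's inner link, 45 mm from the crank axis, 96 mm above the table; the outer link (60 mm, with the grip at its far end) turns about it, above the inner link.
- fold (a joint): Angle of the outer link in rad: 0 folded back flat over the inner link (grip 15 mm past the crank axis), 3.14 (its stop) straight out in line with the inner link, the working position (grip 105 mm from the crank axis). It grows clockwise seen from above, the same way as winding, starts between 0 and 0.4, turns easily (0.5 N at the grip) and stays where it is left.
- grip (a point): Centre of the upright black grip of the crank, a fixed round post 28 mm across and about 50 mm tall (101 to 150 mm above the table, this point at 126 mm) on top of the outer link, whose top is 101 mm above the table.
- jaw (a joint): Travel of the jaw towards the cheek in m: 0 open, 0.030 closed. Driven by the crank and held against back-driving up to about 50 N.
- jaw_face (a point): Middle of the jaw's plywood-lined face (100 mm wide, 50 mm tall), 38 mm above the table. At clamp y -40 mm when open, -10 mm when closed.
- stack_center (a point): Centre, half-way up, of the loose stack of boards between two plywood press boards, about 0.22 kg: 100 mm along clamp x, 35 mm along clamp y, 60 mm tall, standing on the bed between jaw and wedge. The jaw pushes it towards the cheek.
- wedge_center (a point): Centre, half-way up, of the loose wooden wedge, 110 mm long, 40 mm tall, 10 mm thick at the thin end (+x), 25.5 mm at the butt (-x), 70 g. It lies on the bed, flat side to the stack, sloping side to the cheek, thin end in the mouth of the gap, 25 to 45 mm short of tight. With the jaw closed it is tight when this point is at clamp x about -20 mm (butt at -75 mm).
- wedge_butt (a point): Middle of the wedge's butt face (25.5 mm wide, 40 mm tall), 55 mm behind its centre, 32 mm above the table: the place to push, along clamp +x; friction makes 12 to 20 N a firm drive.
- hammer: Hammer lying on the table beside the clamp's cheek (bystander).
- edge_paint: Small jar, 44 mm across, 55 mm tall, beyond the clamp (bystander).
- water_cup: White cup, 68 mm across, 75 mm tall, beyond the clamp (bystander).
- thread_spool: Thread spool, 36 mm across, 40 mm tall, beyond the clamp's cheek (bystander).
- awl: Screwdriver-shaped awl lying on the table beside the gearbox (bystander).
- wax_puck: Wax puck, 48 mm across, 18 mm tall, on the table by the cheek's near end (bystander).
Mind the look-alikes: they are no part of the job. What is shaped like the part that bears stack_center but pink or red is not meant.

How it is judged:
By the outcome, as a careful person would: the job done as asked, in the order asked, and still so for the second after the job is handed in, with the robot touching nothing.
It also fails if it takes over 58 s, if anything falls off the work surface, if the arm or the gripper's body presses on something with over 40 N, if the wrist force passes 120 N, or if a joint passes its speed limit or range.

## Working session

There is one attempt and no reset: what is moved stays moved. The work goes in short steps, Python scripts to look and compute and a shell command to move; the robot and the scene stay as the last step left them, time stands still between calls to the robot, and variables do not carry over. Pictures are saved under pics/ and viewed, at most 10 in all, crops included, and the job is handed in when it is done.

```bash
mkdir -p pics; ls
python3 - <<'E'
from workcell import env
import cv2,numpy as np
s=env.get_state();print(s['time_s'],s['tcp_pos'],s['tool_rot'],s['width'],env.hold_point_z)
a=env.snapshot("scene");b=env.snapshot("top")
cv2.imwrite('pics/scene.png',a[:,:,::-1]);cv2.imwrite('pics/top.png',b[:,:,::-1])
for n in("scene","top","wrist"):print(n,env.get_calibration(n))
E
```

```text
pics
0.0 [256.93885121 623.70490978 230.4717743 ] [ 1.94114632e-01  9.80978529e-01 -7.88351730e-04 -1.20272658e-04] 85.74843944961005 18.700000000000003
scene {'fovy': 51.4087019840012, 'cx': 262.3667393882058, 'cy': 194.9767577461502, 'extrinsics': array([[ 3.65049767e-01,  9.30969305e-01,  5.90087488e-03,
        -2.68415137e+02],
       [-6.05657346e-01,  2.32665887e-01,  7.60950566e-01,
         2.48224329e+02],
       [ 7.07048688e-01, -2.81358735e-01,  6.48783026e-01,
        -1.37112916e+03],
       [ 0.00000000e+00,  0.00000000e+00,  0.00000000e+00,
         1.00000000e+00]])}
top {'fovy': 54.10922792452161, 'cx': 255.04921516191047, 'cy': 190.96560369994614, 'extrinsics': array([[ 2.35987197e-02, -9.99692844e-01, -7.57090478e-03,
         5.10671232e+01],
       [ 9.82652448e-01,  2.18016973e-02,  1.84170714e-01,
        -5.72879519e+02],
       [-1.83949087e-01, -1.17857612e-02,  9.82865112e-01,
        -7.51778923e+02],
       [ 0.00000000e+00,  0.00000000e+00,  0.00000000e+00,
         1.00000000e+00]])}
wrist {'fovy': 65.70646984690485, 'cx': 256.9901808620227, 'cy': 186.42837149835677, 'tool_from_camera': array([[-4.20230162e-04,  9.52662987e-01,  3.04028052e-01,
         7.78202158e+01],
       [ 9.99999663e-01,  6.14881174e-04, -5.44504081e-04,
        -1.24233489e-01],
       [-7.05670010e-04,  3.04027721e-01, -9.52662924e-01,
        -1.43300932e+02],
       [ 0.00000000e+00,  0.00000000e+00,  0.00000000e+00,
         1.00000000e+00]])}
```

View pics/top.png

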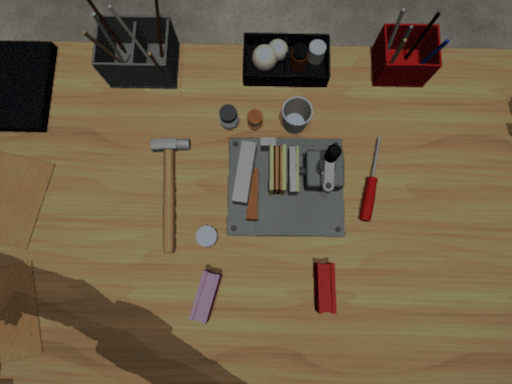

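View pics/scene.png

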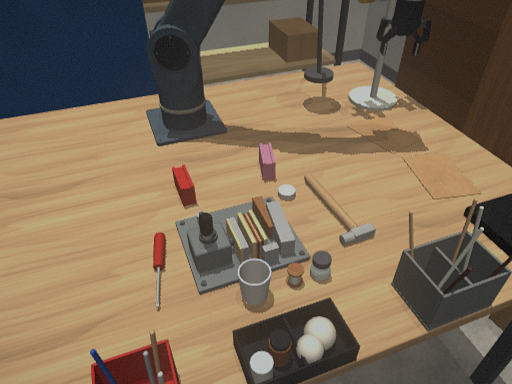

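The top view shows the clamp bed at about (228–345, 138–236), roughly at yaw 0. The grip is at (334,153), the hinge near (329,188) and the wedge butt near (252,219). Next I compute the clamp pose.

```bash
cat > h.py <<'E'
import numpy as np,cv2
from workcell import env
def cal(n):
    c=env.get_calibration(n);return 192/np.tan(np.radians(c['fovy']/2)),c['cx'],c['cy'],c['extrinsics']
def plane(n,u,v,z):
    f,cx,cy,E=cal(n);R=E[:3,:3];o=-R.T@E[:3,3]
    d=R.T@np.array([(u-cx)/f,-(v-cy)/f,-1]);return o+d*(z-o[2])/d[2]
def proj(n,p):
    f,cx,cy,E=cal(n);q=E[:3,:3]@np.array(p)+E[:3,3];return cx+f*q[0]/-q[2],cy-f*q[1]/-q[2]
E
python3 - <<'E'
from h import *
for im,x0,y0,x1,y1 in(("top",215,125,355,245),):
    a=cv2.imread(f'pics/{im}.png')[y0:y1,x0:x1];cv2.imwrite(f'pics/{im}_c.png',cv2.resize(a,None,fx=5.5,fy=5,interpolation=cv2.INTER_CUBIC)[:, :800])
a=cv2.imread('pics/top.png');hsv=cv2.cvtColor(a,cv2.COLOR_BGR2HSV)
m=np.zeros(a.shape[:2],np.uint8);m[125:245,215:355]=(hsv[125:245,215:355,1]<60)*255
m=cv2.morphologyEx(m,cv2.MORPH_OPEN,np.ones((3,3)))
c=max(cv2.findContours(m,0,2)[0],key=cv2.contourArea)
h=cv2.approxPolyDP(cv2.convexHull(c),4,True)[:,0];print(h.tolist())
for u,v in h:print(u,v,plane("top",u,v,12)[:2].round(1))
print('grip top',plane("top",334,149,150).round(1))
E
```

```text
[[229, 139], [341, 139], [344, 235], [227, 234]]
229 139 [700.3 127.8]
341 139 [ 705.8 -130.9]
344 235 [ 485.  -133.4]
227 234 [481.3 124.3]
grip top [638.7 -86.4 150. ]
```

View pics/top_c.png

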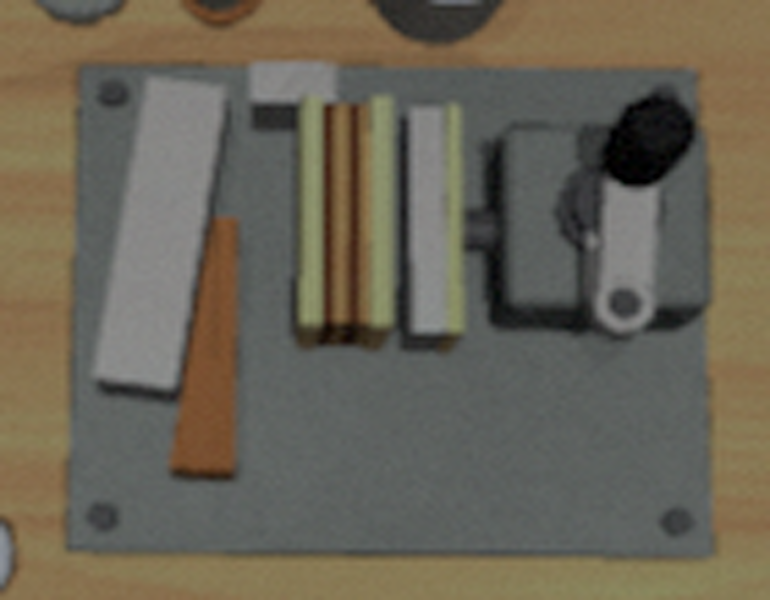

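The crop confirms the yaw is about 0.9°. The hinge pin is at crop (624,302), which is image (328.5,185.4). The grip leans up and right from its base near crop (635,165) to its top near (665,120). The wedge is in the mouth of the gap, with its butt at crop (203,470).

```bash
cat >> h.py <<'E'
YAW=np.radians(0.85)
X=np.array([np.cos(YAW),np.sin(YAW)]);Y=np.array([-X[1],X[0]])
O=np.array([620.1,32.4])
def w(x,y):return O+x*X+y*Y
def c(p):d=np.array(p[:2])-O;return np.array([d@X,d@Y]).round(1)
E
python3 - <<'E'
from h import *
P=lambda u,v:(215+u/5.5,125+v/5)
print('corners',[c(plane("top",*P(*q),12)) for q in((82,66),(695,70),(712,553),(68,549))])
print('hinge',c(plane("top",*P(624,302),101)))
for q in((668,122),(662,125)):print('grip top',c(plane("top",*P(*q),150)))
print('wedge butt top L,R',c(plane("top",*P(172,468),52)),c(plane("top",*P(237,468),52)))
print('thin tip',c(plane("top",*P(228,218),52)))
print('axis w',w(0,-115),'hinge w',w(-45,-115))
a=cv2.imread('pics/scene.png')
m=(a.max(2)<45).astype(np.uint8);m[:, :180]=0;m[:,235:]=0;m[:200]=0;m[255:]=0
ys,xs=np.nonzero(m);print('scene dark',xs.min(),xs.max(),ys.min(),ys.max())
for f in(0,.1,.2,.3,.4):
  g=w(-45+60*np.cos(f),-115-60*np.sin(f)); print(f,g.round(1),'top',np.round(proj("top",[*g,150]),1),np.round(proj("top",[*g,126]),1),'scene',np.round(proj("scene",[*g,150]),1),np.round(proj("scene",[*g,126]),1))
t=cv2.imread('pics/top.png');m=(t.max(2)<40).astype(np.uint8);m[:,:320]=0;m[:,350:]=0;m[:140]=0;m[168:]=0
print('top dark',np.mean(np.nonzero(m),1)[::-1])
m=(a.max(2)<40).astype(np.uint8);m[:, :190]=0;m[:,225:]=0;m[:205]=0;m[245:]=0
print('scene dark',np.mean(np.nonzero(m),1)[::-1])
E
```

```text
corners [array([83.6, 92.2]), array([  83.3, -165.4]), array([-138.8, -164.8]), array([-139.2,   93.1])]
hinge [ -44.5 -115.8]
grip top [  16.1 -123.7]
grip top [  14.8 -121.6]
wedge butt top L,R [-107.5   50.6] [-107.3   25.5]
thin tip [ 1.6 29.9]
axis w [621.80599676 -82.58734528] hinge w [576.81094861 -83.25490923]Traceback (most recent call last):
  File "<stdin>", line 11, in <module>
    return umr_minimum(a, axis, None, out, keepdims, initial, where)
ValueError: zero-size array to reduction operation minimum which has no identity
```

```bash
cat >> h.py <<'E'
from scipy.spatial.transform import Rotation as Ro
def to(p,yaw=None,z=None):
    "shift in cm (tool axes) and turn units from now to world p (xy), z, tool-y heading yaw deg"
    s=env.get_state();R=Ro.from_quat(s['tool_rot']).as_matrix();t=np.array(s['tcp_pos'])
    d=np.array([*p[:2],t[2] if z is None else z])-t
    y=np.degrees(np.arctan2(R[1,1],R[0,1]))
    n=0 if yaw is None else -(yaw-y)/5
    return (R.T@d/10).round(2).tolist(),round(n,2),round(y,1)
def st():
    s=env.get_state();R=Ro.from_quat(s['tool_rot']).as_matrix()
    print('t',round(s['time_s'],2),'tcp',np.round(s['tcp_pos'],1),'clamp',c(s['tcp_pos']),'yaw',round(np.degrees(np.arctan2(R[1,1],R[0,1])),1),'tilt',R[:,2].round(2),'F',np.round(s['wrist_force'],1),'w',round(s['width'],1),'gf',s['gripper_force'],'j7',round(s['joint_positions'][6],2))
E
python3 -c "
from h import *
st();print(to(w(14.6,-122.2),84,180))"
```

```text
t 0.1 tcp [257.  623.8 230.5] clamp [-354.3  596.7] yaw 67.6 tilt [-0. -0. -1.] F [ 0.2 -0.6 -0.1] w 85.3 gf 0.0 j7 -0.06
([-62.27, -51.49, 5.13], np.float64(-3.28), np.float64(67.6))
```

```bash
python3 -m crank '[[[-62.3,-51.5,5.1],0,1],[[-62.3,-51.5,5.1],0,1],[[-62.3,-51.5,5.1],0,1],[[-62.3,-51.5,5.1],0,1],[[-62.3,-51.5,5.1],0,1],[[-62.3,-51.5,5.1],0,1],[[-62.3,-51.5,5.1],0,1],[[-62.3,-51.5,5.1],0,1]]'
python3 -c "
from h import *
st();print(to(w(14.6,-122.2),84,180))"
```

```text
time_s: 0.77
tcp_pos: [413.8, 328.5, 210.0]
tool_rot: [0.194, 0.981, -0.0, -0.0]
wrist_force: [1.3, 0.3, -1.0]
width: 85.4
gripper_force: 0.0
t 0.77 tcp [413.8 328.5 210. ] clamp [-201.9  299.1] yaw 67.6 tilt [-0. -0. -1.] F [ 1.3  0.3 -1. ] w 85.4 gf 0.0 j7 0.45
([-36.51, -30.18, 3.01], np.float64(-3.28), np.float64(67.6))
```

```bash
python3 -m crank '[[[-36.3,-30,3],-3.3,0.8],[[-36.3,-30,3],-3.3,0.8],[[-36.3,-30,3],-3.3,0.8],[[-36.3,-30,3],-3.3,0.8],[[-36.3,-30,3],-3.3,0.8],[[-36.3,-30,3],-3.3,0.8],[[-36.3,-30,3],-3.3,0.8],[[-36.3,-30,3],-3.3,0.8]]' >/dev/null
python3 -c "
from h import *
st();print(to(w(14.6,-122.2),84,180))"
```

```text
t 1.43 tcp [568.7  37.7 189. ] clamp [-51.3   6.1] yaw 84.1 tilt [-0.  0. -1.] F [1.3 1.3 0.3] w 68.5 gf 0.0 j7 1.34
([-8.05, -11.97, 0.9], np.float64(0.02), np.float64(84.1))
```

Then I'll look with the wrist camera from above the grip.

```bash
python3 -m crank '[[[-8,-12,0.9],0,0.8],[[-8,-12,0.9],0,0.8],[[-8,-12,0.9],0,0.8],[[-8,-12,0.9],0,0.8],[[-8,-12,0.9],0,0.8],[[-8,-12,0.9],0,0.8]]' >/dev/null
cat >> h.py <<'E'
def wcam(uv=None,z=None,pt=None):
    k=env.get_calibration("wrist");s=env.get_state();f=192/np.tan(np.radians(k['fovy']/2))
    T=np.eye(4);T[:3,:3]=Ro.from_quat(s['tool_rot']).as_matrix();T[:3,3]=s['tcp_pos'];M=T@k['tool_from_camera']
    if pt is not None:
        q=(np.linalg.inv(M)@[*pt,1])[:3]*[1,-1,-1];th=np.arctan2(np.hypot(*q[:2]),q[2]);e=q[:2]/np.hypot(*q[:2])
        return (np.array([k['cx'],k['cy']])+f*th*e).round(1)
    v=np.array(uv)-[k['cx'],k['cy']];r=np.hypot(*v);th=r/f
    d=np.array([*(v/r*np.sin(th)),np.cos(th)])*[1,-1,-1];d=M[:3,:3]@d;return M[:3,3]+d*(z-M[2,3])/d[2]
E
python3 - <<'E'
from h import *
st();a=env.snapshot("wrist");cv2.imwrite('pics/w1.png',a[:,:,::-1])
print(wcam(pt=[*w(14.6,-122.2),150]),wcam(pt=[*w(14.6,-122.2),101]),wcam(pt=[*w(-45,-115),101]))
E
```

```text
t 1.93 tcp [635.3 -89.2 179.4] clamp [  13.4 -121.8] yaw 84.0 tilt [-0. -0. -1.] F [-0.4  1.2 -0.3] w 68.1 gf 0.0 j7 1.56
[253.7 222.6] [254.3 196.8] [254.3 120.6]
```

View pics/w1.png

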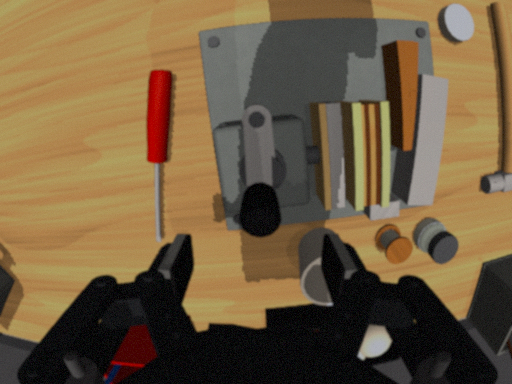

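The wrist view shows the hinge pin at (257,118) and the grip top at about (262,214), both close to the predictions.

Run:
```python
from h import *
print(c(wcam((257,118),101)),c(wcam((262,214),150)))
a=cv2.imread('pics/w1.png');m=(a.max(2)<30).astype(np.uint8);m[:,:235]=0;m[:,285:]=0;m[:175]=0;m[240:]=0
ys,xs=np.nonzero(m);print(xs.min(),xs.max(),ys.min(),ys.max())
```

```text
[ -46.7 -112.7] [   9.3 -116.3]
239 280 183 235
```

```bash
python3 -c "
from h import *
print(to(w(14.5,-120),86,109))"
```

```text
([-0.13, 0.0, 7.07], np.float64(-0.38), np.float64(84.1))
```

```bash
python3 -m crank '[[[-0.1,0,3],0,0.6],[[-0.1,0,5],0,0.6],[[-0.1,0,7],0,0.6],[[-0.1,0,7],0,0.6],[[-0.1,0,7],0,0.42],[[-0.1,0,7],0,0.42],[[-0.1,0,7],0,0.42],[[-0.1,0,7],0,0.42]]' >/dev/null
python3 - <<'E'
from h import *
st();a=env.snapshot("wrist");cv2.imwrite('pics/w2.png',a[:,:,::-1])
E
```

```text
t 2.65 tcp [637.3 -87.7 111.8] clamp [  15.4 -120.3] yaw 84.1 tilt [ 0. -0. -1.] F [ 0.5 -0.3 -0.7] w 35.7 gf 0.0 j7 1.56
```

View pics/w2.png

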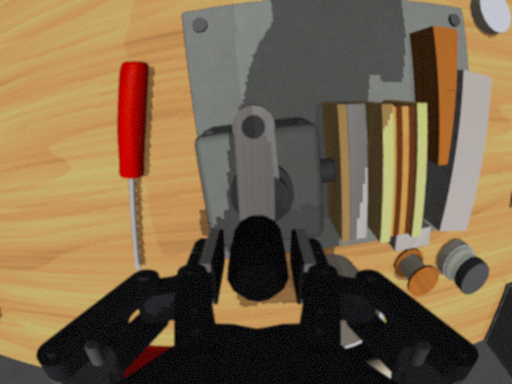

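The post stands between the fingers, its top at (258,265). Next I swing the fold hinge clockwise along an arc of radius 6 cm about tool point (+6,0).

```bash
python3 -m crank '[[[0.03,-0.63,0],1.2,0.4],[[0.13,-1.25,0],2.4,0.4],[[0.29,-1.85,0],3.6,0.4],[[0.52,-2.44,0],4.8,0.4],[[0.8,-3,0],6,0.4],[[1.15,-3.53,0],7.2,0.4],[[1.54,-4,0],8.4,0.4],[[2,-4.46,0],9.6,0.4]]' >/dev/null
cat >> h.py <<'E'
def piv(x,y,r):
    "pivot in tool frame, cm; radius, heading of arm in clamp deg"
    s=env.get_state();d=c(s['tcp_pos'])-[x,y];st();print('pivot tool',to(w(x,y))[0][:2],'r',np.hypot(*d).round(1),'ang',np.degrees(np.arctan2(d[1],d[0])).round(1))
E
python3 -c "
from h import *
piv(-45,-115,60)"
```

```text
t 3.37 tcp [ 612.7 -130.4  111.2] clamp [  -9.8 -162.7] yaw 35.8 tilt [ 0. -0. -1.] F [ 0.7 -0.5 -0.2] w 34.4 gf 0.44602769427001476 j7 0.97
pivot tool [5.93, -0.15] r 59.3 ang -53.6
```

```bash
python3 -m crank '[[[0.03,-0.63,0],1.2,0.4],[[0.13,-1.25,0],2.4,0.4],[[0.29,-1.85,0],3.6,0.4],[[0.52,-2.44,0],4.8,0.4],[[0.8,-3,0],6,0.4],[[1.15,-3.53,0],7.2,0.4],[[1.54,-4,0],8.4,0.4],[[2,-4.46,0],9.6,0.4]]' >/dev/null
python3 -c "
from h import *
piv(-45,-115,60)"
python3 -m crank '[[[0.03,-0.63,0],1.2,0.4],[[0.13,-1.25,0],2.4,0.4],[[0.29,-1.85,0],3.6,0.4],[[0.52,-2.44,0],4.8,0.4],[[0.8,-3,0],6,0.4],[[1.15,-3.53,0],7.2,0.4],[[1.15,-3.53,0],7.2,0.4]]' >/dev/null
python3 -c "
from h import *
piv(-45,-115,60)"
```

```text
t 4.03 tcp [ 564.8 -140.7  111.2] clamp [ -57.9 -172.3] yaw -12.2 tilt [ 0. -0. -1.] F [-0.1 -1.  -0.4] w 34.4 gf 0.4432964790612459 j7 0.37
pivot tool [5.87, -0.04] r 58.7 ang -102.7
t 4.62 tcp [ 531.8 -120.7  110.7] clamp [ -90.6 -151.8] yaw -48.1 tilt [ 0.  0. -1.] F [-0.1 -0.2 -0. ] w 34.0 gf 0.0 j7 -0.1
pivot tool [5.86, 0.22] r 58.6 ang -141.1
```

```bash
python3 -m crank '[[[0.03,-0.63,0],1.2,0.4],[[0.13,-1.25,0],2.4,0.4],[[0.29,-1.85,0],3.6,0.4],[[0.52,-2.44,0],4.8,0.4],[[0.8,-3,0],6,0.4],[[1.15,-3.53,0],7.2,0.4],[[1.35,-3.8,0],7.8,0.4],[[1.35,-3.8,0],7.8,0.4]]' >/dev/null
python3 -c "
from h import *
piv(-45,-115,60)"
python3 -m crank '[[[0.03,-0.3,0],0.6,0.4],[[0.06,-0.6,0],1.2,0.4],[[0.06,-0.6,0],1.2,0.4]]' >/dev/null
python3 -c "
from h import *
piv(-45,-115,60)"
```

```text
t 5.28 tcp [517.1 -83.7 110.4] clamp [-104.7 -114.6] yaw -86.8 tilt [-0.  0. -1.] F [-0.1 -0.1  0. ] w 34.1 gf 0.0 j7 -0.65
pivot tool [5.97, 0.29] r 59.7 ang 179.6
t 5.53 tcp [517.6 -79.5 110.7] clamp [-104.1 -110.4] yaw -92.8 tilt [ 0. -0. -1.] F [ 1.2 -2.7  0. ] w 34.3 gf 1.1974192410707474 j7 -0.74
pivot tool [5.93, 0.09] r 59.3 ang 175.5
```

The fold has reached its stop, with F = −2.7 N in y and no further give. I'll wind the crank on radius 10.5 cm about tool point (+10.5,0).

```bash
python3 -m crank '[[[0.04,-0.92,0],1,0.4],[[0.16,-1.82,0],2,0.4],[[0.36,-2.72,0],3,0.4],[[0.63,-3.59,0],4,0.4],[[0.98,-4.44,0],5,0.4],[[1.41,-5.25,0],6,0.4],[[1.9,-6.02,0],7,0.4],[[2.46,-6.75,0],8,0.4]]' >/dev/null
python3 -c "
from h import *
piv(0,-115,105)"
```

```text
t 6.2 tcp [543.8 -13.7 110.6] clamp [-77. -45.] yaw -132.9 tilt [-0. -0. -1.] F [-5.3 -5.4  4.8] w 34.3 gf 3.6949219554662704 j7 -1.43
pivot tool [10.4, -0.27] r 104.1 ang 137.7
```

```bash
python3 -m crank '[[[0.04,-0.92,0],0.7,0.4],[[0.16,-1.82,0],1.4,0.4],[[0.36,-2.72,0],2.1,0.4],[[0.63,-3.59,0],2.8,0.4],[[0.98,-4.44,0],3.5,0.4],[[1.41,-5.25,0],4.2,0.4],[[1.9,-6.02,0],4.9,0.4],[[2.46,-6.75,0],5.6,0.4]]' >/dev/null
cat >> h.py <<'E'
def arc(x,y,step,n):
    p=np.array(to(w(x,y))[0][:2])
    for i in range(1,n+1):
        a=np.radians(step*i);print((p+np.array([[np.cos(a),-np.sin(a)],[np.sin(a),np.cos(a)]])@-p).round(2).tolist(),end=' ')
E
python3 -c "
from h import *
piv(0,-115,105);arc(0,-115,5,8)"
```

```text
t 6.87 tcp [606.9  20.9 109.6] clamp [-13.4 -11.3] yaw -160.8 tilt [-0.01  0.   -1.  ] F [-8.7  2.5  1. ] w 34.6 gf 3.614742234349251 j7 -1.97
pivot tool [10.27, 1.99] r 104.6 ang 97.4
[0.21, -0.89] [0.5, -1.75] [0.86, -2.59] [1.3, -3.39] [1.8, -4.15] [2.37, -4.87] [3.0, -5.53] [3.68, -6.14]
```

```bash
python3 -m crank '[[[0.2,-0.9,0],0.7,0.4],[[0.5,-1.75,0],1.4,0.4],[[0.86,-2.6,0],2.1,0.4],[[1.3,-3.4,0],2.8,0.4],[[1.8,-4.15,0],3.5,0.4],[[2.37,-4.87,0],4.2,0.4],[[3,-5.53,0],4.9,0.4],[[3.68,-6.14,0],5.6,0.4]]' >/dev/null
python3 -c "
from h import *
piv(0,-115,105);arc(0,-115,4,6)"
```

```text
t 7.53 tcp [677.8   7.1 109.3] clamp [ 57.3 -26.2] yaw 171.3 tilt [-0.  0. -1.] F [-6.2  5.4  0.1] w 34.1 gf 3.42001810669899 j7 -2.5
pivot tool [9.71, 4.17] r 105.7 ang 57.2
[0.31, -0.67] [0.67, -1.31] [1.08, -1.93] [1.53, -2.51] [2.01, -3.07] [2.54, -3.59]
```

```bash
python3 -m crank '[[[0.3,-0.67,0],0,0.4],[[0.67,-1.3,0],0,0.4],[[1.08,-1.9,0],0,0.4],[[1.5,-2.5,0],0,0.4],[[1.77,-2.8,0],0,0.4],[[1.77,-2.8,0],0,0.4]]' >/dev/null
python3 -c "
from h import *
piv(0,-115,105);arc(0,-115,2,4)"
```

```text
t 8.03 tcp [701.1 -13.3 108.9] clamp [ 80.3 -46.9] yaw 171.4 tilt [-0.01  0.01 -1.  ] F [-12.4  10.4   4.1] w 34.5 gf 7.171707004308701 j7 -2.51
pivot tool [8.03, 6.8] r 105.3 ang 40.3
[0.24, -0.28] [0.49, -0.54] [0.75, -0.8] [1.02, -1.05]
```

```bash
python3 -m crank '[[[0.2,-0.24,0],0,0.4],[[0.24,-0.28,0],0,0.4],[[0.24,-0.28,0],0,0.4]]' >/dev/null
python3 -c "
from h import *
piv(0,-115,105)"
python3 -m crank '[[[0,0,0],0,0.4],[[-0.4,0.4,0],0,0.55],[[-0.4,0.4,0],0,0.55],[[-0.4,0.4,0],0,0.55],[[-0.4,0.4,-6],0,0.55],[[-0.4,0.4,-6],0,0.55],[[-0.4,0.4,-6],0,0.55]]' >/dev/null
python3 - <<'E'
from h import *
st();a=env.snapshot("wrist");cv2.imwrite('pics/w3.png',a[:,:,::-1])
b=env.snapshot("top");cv2.imwrite('pics/t3.png',cv2.resize(b[125:245,215:355,::-1],None,fx=5.5,fy=5,interpolation=cv2.INTER_CUBIC))
E
```

```text
t 8.28 tcp [701.5 -13.5 108.7] clamp [ 80.7 -47.1] yaw 171.5 tilt [-0.01  0.01 -1.  ] F [-21.8  17.4   9.9] w 34.1 gf 12.191141545772552 j7 -2.51
pivot tool [8.01, 6.86] r 105.5 ang 40.1
t 8.87 tcp [704.7 -16.9 175.5] clamp [ 83.9 -50.5] yaw 171.2 tilt [ 0.01 -0.   -1.  ] F [ 0.8 -0.7 -0.1] w 47.2 gf 0.0 j7 -2.56
```

View pics/w3.png

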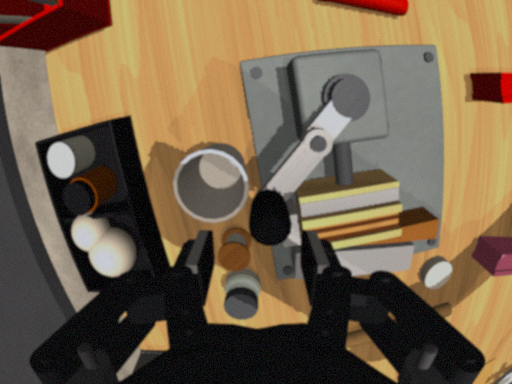

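The crank arm is out straight and at its stop. The force rose from 16 to 28 N with no motion, and the grip is now at (268,217). Next I check the wedge in the top view.

View pics/t3.png

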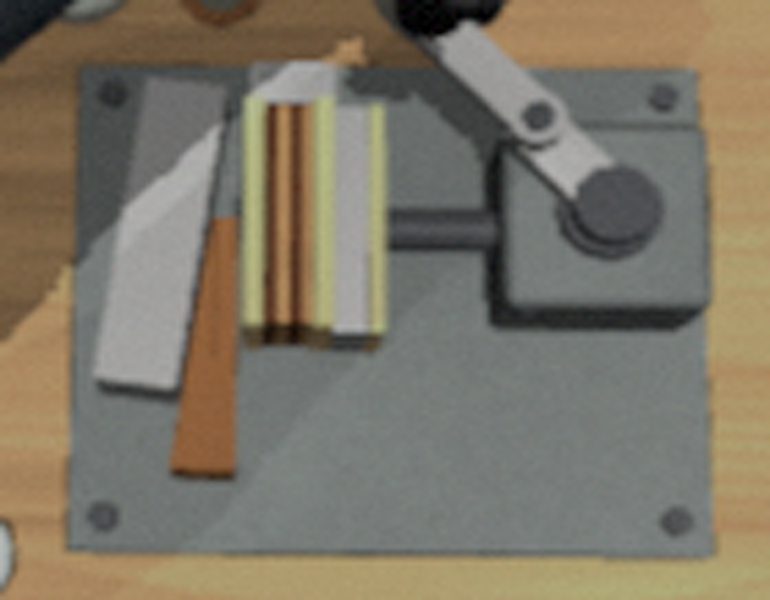

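```bash
python3 -c "
from h import *
print(to(w(-135,36),91,180))"
```

```text
([-4.72, 22.89, -0.91], np.float64(16.03), np.float64(171.2))
```

The top view shows the stack against the jaw, with the wedge still short. Its butt is at crop (203,470), clamp x ≈ −107. I'll move behind it with the fingers shut, turning counter-clockwise so the last joint stays in range.

```bash
python3 -m crank '[[[-4.7,22.9,-1],-20,0],[[-4.7,22.9,-1],-20,0],[[-4.7,22.9,-1],-20,0],[[-4.7,22.9,-1],-20,0],[[-4.7,22.9,-1],-20,0],[[-4.7,22.9,-1],-20,0],[[-4.7,22.9,-1],-20,0],[[-4.7,22.9,-1],-20,0]]' >/dev/null
python3 -c "
from h import *
st();print(to(w(-135,37.5),-89,180))"
```

```text
t 9.63 tcp [482.2  68.7 179.6] clamp [-137.3   38.3] yaw -131.1 tilt [-0.  0. -1.] F [ 0.3 -0.9 -0.8] w 0.0 gf 0.0 j7 -1.66
([0.23, -0.09, -0.04], np.float64(-8.42), np.float64(-131.1))
```

```bash
python3 -m crank '[[[0.2,-0.1,0],-8.4,0],[[0.2,-0.1,0],-8.4,0],[[0.2,-0.1,4],-8.4,0],[[0.2,-0.1,8],-8.4,0],[[0.2,-0.1,11],-8.4,0],[[0.2,-0.1,13],-8.4,0],[[0.2,-0.1,13],-8.4,0]]' >/dev/null
python3 - <<'E'
from h import *
st();print(to(w(-135,37.5),-89,22));a=env.snapshot("wrist");cv2.imwrite('pics/w4.png',a[:,:,::-1])
E
```

```text
t 10.22 tcp [483.8  66.7  46.9] clamp [-135.8   36.3] yaw -89.3 tilt [-0.01 -0.   -1.  ] F [-0.5  0.6 -0.6] w 0.1 gf 0.0 j7 -0.89
([0.1, -0.12, 2.49], np.float64(-0.05), np.float64(-89.3))
```

View pics/w4.png

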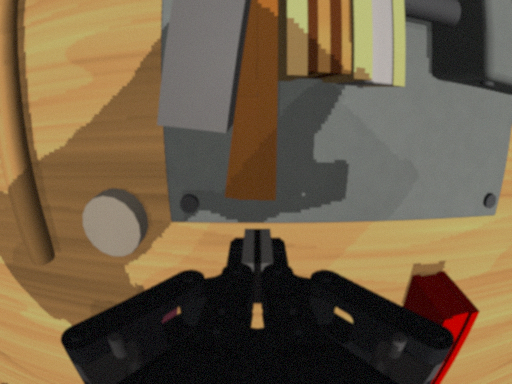

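The shut fingertips at (257,240) line up with the wedge butt at (251,198). I'll lower and push.

```bash
python3 -m crank '[[[0.1,-0.1,1.3],0,0],[[0.1,-0.1,2.5],0,0],[[0.1,-0.1,2.5],0,0],[[0.8,-0.1,2.5],0,0],[[1.3,-0.1,2.5],0,0],[[1.8,-0.1,2.5],0,0],[[2.3,-0.1,2.5],0,0],[[2.8,-0.1,2.5],0,0]]' >/dev/null
python3 -c "
from h import *
st()"
python3 -m crank '[[[0.3,0,0],0,0],[[0.6,0,0],0,0],[[0.9,0,0],0,0],[[1.2,0,0],0,0],[[1.5,0,0],0,0],[[1.5,0,0],0,0]]' >/dev/null
python3 -c "
from h import *
st()"
```

```text
t 10.93 tcp [514.8  68.2  25.8] clamp [-104.7   37.3] yaw -89.6 tilt [ 0.  0. -1.] F [-0.2  0.1  2.5] w -0.2 gf 0.4862688384127978 j7 -0.88
t 11.43 tcp [530.1  68.3  25.3] clamp [-89.4  37.2] yaw -89.6 tilt [ 0. -0. -1.] F [ 0.3 -0.4 -0.1] w -0.0 gf 0.0 j7 -0.9
```

```bash
for i in 1 2; do python3 -m crank '[[[0.1,0,0],0,0],[[0.2,0,0],0,0],[[0.3,0,0],0,0],[[0.3,0,0],0,0]]' >/dev/null
python3 -c "
from h import *
st()"; done
```

```text
t 11.77 tcp [532.1  68.1  25.3] clamp [-87.4  37. ] yaw -89.6 tilt [-0. -0. -1.] F [ 0.3 -0.9 -0.9] w -0.0 gf 0.4542472548200749 j7 -0.9
t 12.1 tcp [532.6  68.2  25.1] clamp [-87.   37.1] yaw -89.6 tilt [-0.  0. -1.] F [-10.9  -1.3   7.5] w -0.1 gf 4.933420390589163 j7 -0.91
```

```bash
python3 -m crank '[[[0.1,0,0],0,0],[[0.2,0,0],0,0],[[0.2,0,0],0,0],[[0.2,0,0],0,0]]' >/dev/null
python3 - <<'E'
from h import *
st();b=env.snapshot("top");cv2.imwrite('pics/t5.png',cv2.resize(b[125:245,215:355,::-1],None,fx=5.5,fy=5,interpolation=cv2.INTER_CUBIC))
E
```

```text
t 12.43 tcp [532.5  68.2  24.9] clamp [-87.   37.1] yaw -89.6 tilt [-0.01  0.   -1.  ] F [-16.1  -1.2  13.3] w -0.2 gf 8.1956765439827 j7 -0.91
```

```bash
python3 -m crank '[[[0.1,0,-0.1],0,0],[[0.1,0,-0.1],0,0],[[0.1,0,-0.1],0,0]]' >/dev/null
python3 -c "
from h import *
st()"
python3 -m crank '[[[-1,0,0],0,0],[[-2.5,0,0],0,0],[[-4,0,0],0,0],[[-5,0,-3],0,0],[[-5,0,-7],0,0],[[-5,0,-11],0,0],[[-5,0,-15],0,0],[[-5,0,-15],0,0]]' >/dev/null
python3 - <<'E'
from h import *
st();b=env.snapshot("top");cv2.imwrite('pics/t6.png',cv2.resize(b[105:245,215:355,::-1],None,fx=5.5,fy=4.2,interpolation=cv2.INTER_CUBIC))
E
```

```text
t 12.73 tcp [532.6  68.2  25.2] clamp [-87.   37.1] yaw -89.6 tilt [-0.01  0.   -1.  ] F [-16.9  -2.2   4.6] w 0.3 gf 8.173023413401097 j7 -0.91
t 13.4 tcp [491.4  67.1 182.5] clamp [-128.1   36.6] yaw -89.6 tilt [ 0.01  0.   -1.  ] F [ 2.2 -0.  -0.3] w 0.3 gf 0.0 j7 -1.11
```

View pics/t6.png

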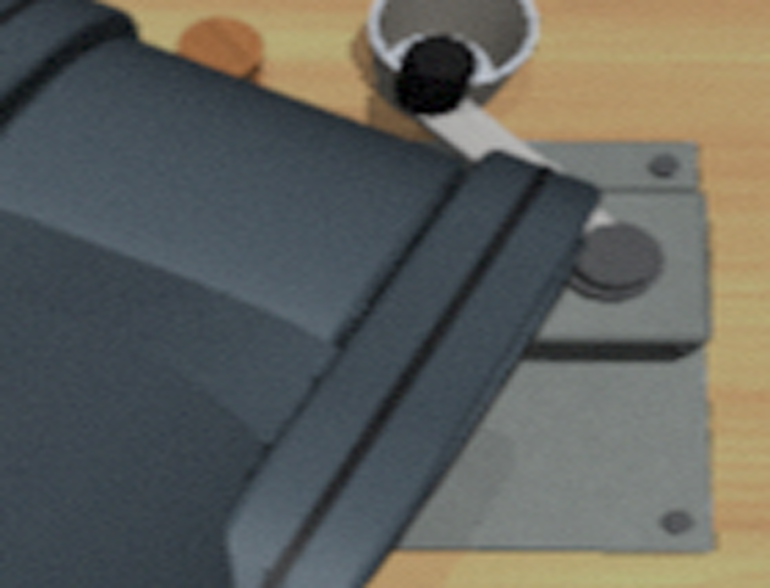

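The arm hides the wedge from the top camera, so my last look is through the wrist camera.

Run:
```python
from h import *
a=env.snapshot("wrist");cv2.imwrite('pics/w5.png',a[:,:,::-1])
h=cv2.cvtColor(a,cv2.COLOR_RGB2HSV);h[:, :150]=0
for x in(-107,-75):print(x,wcam(pt=[*w(x,38),52]))
```

```text
-107 [257.1 154.5]
-75 [256.9 119.8]
```

View pics/w5.png

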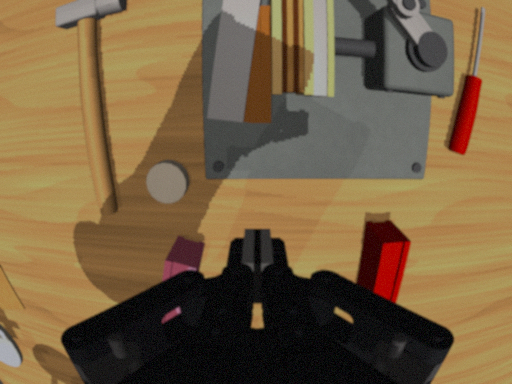

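The wedge butt is at (259,122), against a predicted (257,120) for the tight position. It is flush with the end of the cheek and snug between the stack and the cheek. The crank is still wound, so I'm handing in.

```bash
python3 -c "
from workcell import env
print(env.close_job())"
```

```text
the job is handed in; nothing more can be done
None
```

The job is handed in: the crank is unfolded straight and wound to its stop with the jaw closed, and the wedge was driven tight with about 17 N, taking roughly 13.5 of the 58 s; the judge's verdict was not shown.

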